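Set the strap gauge one hole longer

ROBOT

A 6-joint arm with a two-finger parallel gripper is mounted at the origin on the work surface. World frame = base frame: x ahead of the robot, y to its left, z up, the work surface at z = 0. Lengths are in m, angles in rad, forces in N, time in s.
With the tool pointing down it reaches from about 0.425 to 1.125 m from the base axis. Payload 14.9 kg.
Tool frame: the origin (TCP) lies at the very end of the fingers, on their centre line; the grasp point (between the pads) lies 19 mm behind it; z points along the fingers, y is the line along which they close (so a half turn about z gives the same grasp; the last joint's range is limited). The gripper opens to 91 mm and grips with 3 to 60 N. Pads are 32 mm wide; open, the fingers measure 118 mm over their backs; the gripper's body (76 mm by 178 mm) begins 60 mm behind the grasp point.
Start: joints at [1.283, 0.379, 1.734, -0, 1.028, -0.033], TCP at [0.176, 0.677, 0.214] pointing down, gripper open.
Joint ranges: [-2.77, 2.77], [-0.74, 2.19], [0, 2.66], [-1.06, 4.2], [0.31, 2.87], [-3.08, 3.08]. Speed limits (rad/s): [1.89, 1.89, 2.39, 3.14, 3.14, 3.14].

INTERFACE

Orientations are given as a unit quaternion [w, x, y, z].
In Python, from plant import manip gives the robot as it stands. The module is installed in compiled form; this text tells all that it offers.
- The arm moves only by the tool servo_tool, never from a script. Its argument "commands" is a list of rows, each an object of numbers: "tx", "ty", "tz": the shift along the tool's x, y, z in m; "roll": the turn about the tool's z in degrees; "grip": the gripper's target within -1 to 1 (fully open at 1, half-way at 0, shut at -1). A call has 1 to 5 rows; each row shifts and turns the commanded pose from where the row before left it, along the tool's axes as they then stand; what a row does not reach is not made up. A row lasts 1/10 s, in which the tool goes at most 50 mm and 8.59 degrees, less where a joint would pass 70% of its speed; a pose out of reach is approached as far as the arm can. A call is refused whole if a number of a shift passes 0.05 or a number of a turn 8.59, either way. A call with a gripper value outside its range is refused whole. The fingers move at their own pace and stop on an object; "newtons" is the grip in N (left out, the last holds). Time passes only in rows, so rows that do not move let the fingers close. It gives the time, the measured TCP pose, the force, the opening and the grip force at its end, in the units of the state.
- manip.observe(): the state, without advancing time (a new reading comes with each control period).
- manip.get_image(name): name is "scene" or "top" or "wrist"; returns a dict with "pixels" (480x640x3 uint8, red, green, blue), "intrinsics" (3x3 intrinsics, pixels), "cam_to_world" (4x4, takes a point from camera to world coordinates); the wrist camera has in their place "hand_eye" (4x4, takes a point from camera to tool coordinates, whose origin is the TCP and whose axes are the flange's). Camera axes: x right, y up, looking along -z (the intrinsics and any distortion apply to the point x, -y, -z); pixel columns grow to the right and rows downward; lengths in m; the calibration is good to about 2 mm. A picture is of the moment at which its call begins: read the wrist's pose just before it. There is no depth.
- manip.hand_in(): hands the job in; it is judged then, once.
Trained networks look in a picture, given as the dict that the camera call returned (one of the last four; its "shot" number tells which), for a name from the list of things; names that differ only in an ending like _2 or _b are one class to them, and where a whole thing is asked for, a point or a joint stands for the part that bears it (a point fixed in the world has none). Each returns a list of dicts, best first, with "score" (0 to 1); they miss things now and then, are a little off and sometimes report something else, mostly with a low value. They report only what shows in the picture. A call takes as long as a camera call.
- manip.silhouettes(picture, target): "mask" (480x640 bool, what is visible of it) and "rect" ([left, top, width, height] in pixels, round what is visible of it).
The state is a dict: "time_s": time; "joints": joint angles; "dq": joint speeds; "effort": joint torques, N m; "tool_pos": TCP position; "tcp_rot": TCP orientation; "force": force on the tool from outside, world axes, zero at the start; "wrist_torque": the same for the moment, N m; "gripper_width": finger opening in m; "grip_force": force on a finger pad.
Only numpy, scipy, OpenCV 4.12 (cv2) and the standard library are available. Lean on these libraries where they do the work, as an engineer would, in place of code of your own. Each camera call takes 0.05 s, during which the arm holds its last target. There are 200 camera calls.

TASK

Set the sloping strap gauge one hole longer: pull the black plunger knob on the sleeve out until its pin is clear, slide the sleeve up the slope to the very next hole in the tube, and bring the pin fully home there. Finish with the gripper still on the knob, holding the pin home, and leave the other things on the bench where they are.

Things in the scene. Friction and masses are not known exactly. Their poses are not given: they have to be found in the camera images.
- gauge: Fixed sloping strap gauge: wooden board 320 x 130 mm at 15 degrees on a 320 x 150 mm base, with a square steel tube (30 mm) up its middle, brass fence at the low end. At most 135 mm high without the sleeve. Origin: on the bench under its middle. z up, x level towards the HIGH end: up the slope is (cos 15, 0, sin 15), square out of the slope (-sin 15, 0, cos 15) in this frame.
- next_hole (a point): Centre of the mouth, on the tube's top face, of the hole to use: the next one up the slope from the sleeve. Holes are 11 mm square, in a row every 40 mm along the tube, a few of them on either side of the sleeve.
- sleeve (a joint): Aluminium sleeve on the tube, 36 mm long, 44 mm wide, about 0.35 kg, a stop blade on one side. Value in m, up the slope: 0 with the pin centred in its first hole, +0.040 at the next hole up, -0.040 at the next down; stops at -0.07 and +0.10. The pin has 1.5 mm play either way in a hole. Unlocked and let go, the sleeve slides down by its weight.
- plunger (a joint): Spring plunger on the sleeve: a round-nosed pin 8 mm thick that moves only square to the slope. Value in m: 0 fully home (10 mm deep in a hole), 0.010 just clear of the tube, 0.015 out at its stop. The spring drives it home with 3 N at 0, about 7 N fully out; between holes the pin rests on the tube at 0.010.
- knob: Black round knob on the plunger, to pull it by: a cylinder 25 mm in diameter, 26 mm long, its axis (own z) square to the slope, so leaning 15 degrees to the low end. Origin: its centre, 36 mm over the sleeve's flat top with the pin home, about 130 mm above the bench. Between knob and sleeve, 23 mm of room round a steel barrel 18 mm in diameter.
- buckle: Bystander: a loose flat brass double-bar buckle, 44 x 54 x 10 mm. Origin: centre of its underside.
- slicker: Bystander: a loose turned dark wood edge slicker standing upright, 32 mm wide, 80 mm tall. Origin: centre of its underside.
- spool: Bystander: a loose grey thread spool standing upright, 36 mm wide, 42 mm tall. Origin: centre of its underside.
- awl: Bystander: a loose awl with a wooden handle, 130 mm long, lying down. Origin: a point of the tool at bench height.
- jar: Bystander: a loose capped jar, 66 mm wide, 85 mm tall. Origin: centre of its underside.
- mug: Bystander: a loose white mug, 80 mm wide, 90 mm tall. Origin: centre of its underside.
- mallet: Bystander: a loose hammer lying down, 260 mm long. Origin: a point of the tool at bench height.
- brush: Bystander: a loose brush lying down, 190 mm long. Origin: a point of the tool at bench height.

How it is judged:
On the way, in this order (a step that is already met when the one before it is completed fails the run):
1. the pin is pulled clear of its hole while the sleeve is still at its first hole (value of joint plunger above 0.009 m and value of joint sleeve between -0.008 and 0.008 m), for 0.05 s.
2. the sleeve is at the next hole up with its pin home (value of joint sleeve between 0.036 and 0.044 m and value of joint plunger below 0.002 m), for 0.2 s.
At the end, for the whole second after the job is handed in: The sleeve stands at the next hole up (joint 0.040 m, within 4 mm), the pin is home (plunger under 2 mm), the fingers still bear on the knob with more than 2 N, and every bystander is within 25 mm of where it began (all of step 2 and contact force between the fingers and knob above 2 N and distance of each of buckle, slicker, spool, awl, jar, mug, mallet, brush from where it was at the start of the episode below 0.025 m); the arm keeps its last pose, push and grip.
It fails at once if a bystander is knocked away (moved more than 25 mm) (distance of any of buckle, slicker, spool, awl, jar, mug, mallet, brush from where it was at the start of the episode above 0.025 m).
It also fails if it takes over 32 s, if anything falls off the work surface, if the arm or the gripper's body presses on something with over 40 N, if the wrist force passes 120 N, or if a joint passes its speed limit or range.

## Working session

There is one attempt and no reset: what is moved stays moved. The work goes in short steps, Python scripts to look and compute and a tool call to move; the robot and the scene stay as the last step left them, time stands still between calls to the robot, and variables do not carry over. Pictures are saved under pics/ and viewed, at most 10 in all, crops included, and the job is handed in when it is done.

Besides the shell and the picture viewer there is one more tool, called after "Call:" as a command line: name --argument value ..., lists and objects as JSON in quotes. servo_tool: Moves the arm, as the interface text tells. Its arguments: {"type":"object","properties":{"commands":{"type":"array"},"newtons":{"type":"number"}},"required":["commands"]}

```bash
mkdir -p pics
cat > h.py <<'E'
from plant import manip
import numpy as np, cv2
from scipy.spatial.transform import Rotation as R
def save(p,n): cv2.imwrite('pics/'+n,p['pixels'][:,:,::-1])
def Rt(q): return R.from_quat([q[1],q[2],q[3],q[0]]).as_matrix()
def c2w(p,s=None):
    if 'cam_to_world' in p: return np.array(p['cam_to_world'])
    T=np.eye(4);T[:3,:3]=Rt(s['tcp_rot']);T[:3,3]=s['tool_pos'];return T@np.array(p['hand_eye'])
def ray(p,uv,s=None):
    T=c2w(p,s);K=np.array(p['intrinsics']);d=np.linalg.inv(K)@[uv[0],uv[1],1]
    d=T[:3,:3]@np.array([d[0],-d[1],-d[2]]);return T[:3,3],d/np.linalg.norm(d)
def proj(p,X,s=None):
    T=np.linalg.inv(c2w(p,s));q=(T@np.c_[np.atleast_2d(X),np.ones(len(np.atleast_2d(X)))].T)[:3];K=np.array(p['intrinsics'])
    q=K@(q*np.array([[1],[-1],[-1]]));return (q[:2]/q[2]).T
def tri(rs):
    A=0;b=0
    for o,d in rs:
        P=np.eye(3)-np.outer(d,d);A=A+P;b=b+P@o
    return np.linalg.solve(A,b)
E
python3 - <<'E'
from h import *
s=manip.observe();print(s['time_s'],s['tool_pos'],s['tcp_rot'],s['gripper_width'])
ims={}
for n in('scene','top'):
    p=manip.get_image(n);save(p,n+'0.png');ims[n]=p
    print(n,p.keys(),np.array(p['intrinsics']).round(1).tolist(),c2w(p).round(3).tolist())
    for t in('knob','sleeve','gauge'):
        for d in manip.silhouettes(p,t)[:2]:
            ys,xs=np.nonzero(d['mask']);print(n,t,round(d['score'],2),d['rect'],xs.mean().round(1),ys.mean().round(1))
E
```

```text
0.0 [0.17629031 0.67700056 0.21326288] [-1.01257189e-04  1.27042324e-01  9.91897129e-01 -5.67956084e-04] 0.09123147992729429
scene dict_keys(['pixels', 'intrinsics', 'cam_to_world', 'shot']) [[558.8, 0.0, 321.0], [0.0, 558.8, 243.7], [0.0, 0.0, 1.0]] [[-0.659, -0.452, 0.601, 1.547], [0.752, -0.376, 0.542, 0.854], [-0.019, 0.809, 0.588, 1.041], [0.0, 0.0, 0.0, 1.0]]
scene knob 0.4 [344.3, 251.4, 11.1, 14.9] 350.6 256.2
scene sleeve 0.74 [343.2, 250.9, 20.5, 32.1] 354.1 267.3
scene sleeve 0.6 [470.8, 305.6, 48.5, 43.7] 493.3 329.0
scene gauge 0.63 [299.5, 237.5, 131.0, 82.1] 367.1 280.2
top dict_keys(['pixels', 'intrinsics', 'cam_to_world', 'shot']) [[555.5, 0.0, 315.1], [0.0, 555.5, 239.4], [0.0, 0.0, 1.0]] [[0.008, 0.998, -0.069, 0.46], [-1.0, 0.007, -0.012, -0.013], [-0.012, 0.069, 0.998, 1.49], [0.0, 0.0, 0.0, 1.0]]
top knob 0.57 [268.7, 211.7, 6.7, 10.0] 270.3 217.5
top sleeve 0.92 [258.4, 213.1, 33.3, 18.2] 272.8 222.9
top sleeve 0.22 [209.2, 217.9, 25.2, 19.2] 221.4 228.5
top gauge 0.59 [214.4, 170.2, 106.1, 128.0] 266.5 236.1
top gauge 0.17 [228.5, 189.2, 15.5, 12.4] 237.1 196.5
```

View pics/scene0.png

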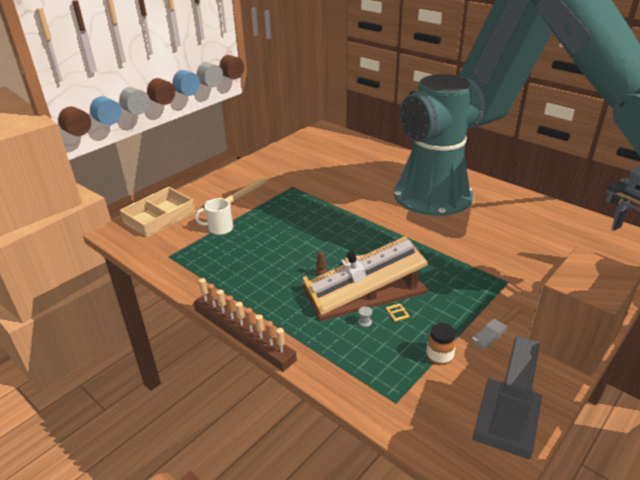

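View pics/top0.png

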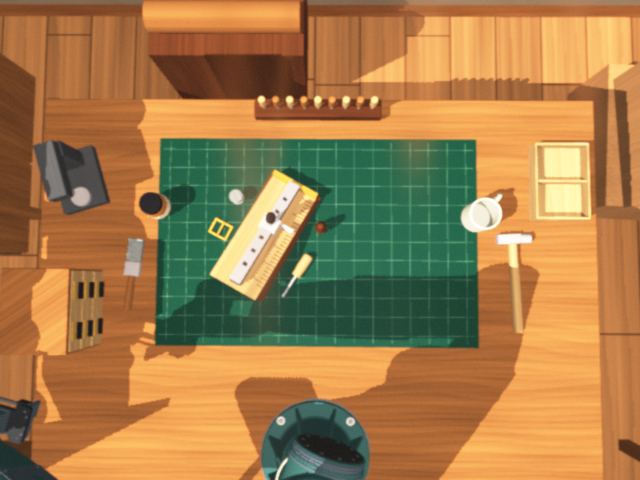

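Run:
```python
from h import *
s=manip.observe()
P=manip.get_image('scene');Q=manip.get_image('top')
k=tri([ray(P,(350,257)),ray(Q,(270.3,217.5))]);print('knob',k, proj(P,k),proj(Q,k))
```

```text
knob [0.60853878 0.11336648 0.12813881] [[350.78215126 257.00627672]] [[270.97181398 216.97666693]]
```

The scene picture shows the gauge at about (365,278), with its brass fence at the left (low) end near (312,295) and the black knob at (351,257). In the top picture the knob is at (271,217), with the low end at the upper right and the high end at the lower left. The slicker is at (321,227), and the spool and buckle are at the left of the gauge. I'm moving in above it now.

Call:
servo_tool --commands '[{"tx":-0.035,"ty":-0.0275,"grip":1},{"tx":-0.035,"ty":-0.0275},{"tx":-0.035,"ty":-0.0275},{"tx":-0.035,"ty":-0.0275},{"tx":-0.035,"ty":-0.0275}]'

```text
invalid input
```

Call:
servo_tool --commands '[{"tx":-0.035,"ty":-0.0275},{"tx":-0.035,"ty":-0.0275},{"tx":-0.035,"ty":-0.0275},{"tx":-0.035,"ty":-0.0275},{"tx":-0.035,"ty":-0.0275}]'

```text
invalid input
```

Call:
servo_tool --commands '[{"tx":-0.035,"ty":-0.0275},{"tx":-0.035,"ty":-0.0275},{"tx":-0.035,"ty":-0.0275},{"tx":-0.03,"ty":-0.02,"roll":7},{"tx":-0.01,"ty":-0.01,"roll":7}]'

```text
invalid input
```

Call:
servo_tool --commands '[{"tx":-0.035,"ty":-0.0275,"tz":0,"roll":0,"grip":1},{"tx":-0.035,"ty":-0.0275,"tz":0,"roll":0,"grip":1},{"tx":-0.035,"ty":-0.0275,"tz":0,"roll":0,"grip":1},{"tx":-0.035,"ty":-0.0275,"tz":0,"roll":0,"grip":1},{"tx":-0.035,"ty":-0.0275,"tz":0,"roll":0,"grip":1}]'

```text
time_s: 1.0
tool_pos: [0.3119, 0.4988, 0.214]
tcp_rot: [0.0, 0.127, 0.992, 0.0]
force: [-0.3, 0.2, -0.8]
gripper_width: 0.0914
grip_force: 0.0
```

Call:
servo_tool --commands '[{"tx":-0.035,"ty":-0.0275,"tz":0,"roll":0,"grip":1},{"tx":-0.035,"ty":-0.0275,"tz":0,"roll":0,"grip":1},{"tx":-0.035,"ty":-0.0275,"tz":0,"roll":0,"grip":1},{"tx":-0.035,"ty":-0.0275,"tz":0,"roll":0,"grip":1},{"tx":-0.035,"ty":-0.0275,"tz":0,"roll":0,"grip":1}]'

```text
time_s: 1.5
tool_pos: [0.4467, 0.3215, 0.2142]
tcp_rot: [0.0, 0.127, 0.992, 0.0]
force: [0.2, 0.5, -0.2]
gripper_width: 0.0913
grip_force: 0.0
```

Call:
servo_tool --commands '[{"tx":-0.035,"ty":-0.0275,"tz":0,"roll":0,"grip":1},{"tx":-0.035,"ty":-0.0275,"tz":0,"roll":0,"grip":1},{"tx":-0.035,"ty":-0.0275,"tz":0,"roll":0,"grip":1},{"tx":-0.03,"ty":-0.02,"tz":0,"roll":7,"grip":1},{"tx":0,"ty":0,"tz":0,"roll":7,"grip":1}]'

```text
time_s: 2.0
tool_pos: [0.553, 0.1871, 0.2142]
tcp_rot: [0.001, 0.251, 0.968, 0.0]
force: [-0.3, -0.7, -0.0]
gripper_width: 0.091
grip_force: 0.0
```

Run:
```python
from h import *
s=manip.observe();p=manip.get_image('wrist');save(p,'w1.png')
print(s['time_s'],s['tool_pos'],s['tcp_rot'],s['force'],np.array(p['hand_eye']).round(3).tolist(),np.array(p['intrinsics']).round(1).tolist())
for t in('knob','sleeve','gauge'):
    for d in manip.silhouettes(p,t)[:2]:
        ys,xs=np.nonzero(d['mask']);print(t,round(d['score'],2),d['rect'],xs.mean().round(1),ys.mean().round(1))
```

```text
2.0 [0.55300408 0.18707702 0.21418353] [5.24013553e-04 2.50820261e-01 9.68033530e-01 7.79841770e-05] [-0.32140957 -0.68478612 -0.02235039] [[0.001, 0.963, 0.27, 0.076], [1.0, -0.001, -0.0, -0.001], [0.0, 0.27, -0.963, -0.171], [0.0, 0.0, 0.0, 1.0]] [[391.2, 0.0, 321.3], [0.0, 391.2, 237.0], [0.0, 0.0, 1.0]]
knob 0.98 [255.3, 360.5, 33.2, 15.3] 269.9 367.6
sleeve 0.55 [227.3, 279.9, 77.8, 98.1] 269.6 318.2
gauge 0.59 [168.5, 71.6, 195.6, 340.4] 277.4 213.2
gauge 0.36 [254.1, 362.7, 31.9, 15.3] 270.2 367.6
```

View pics/w1.png

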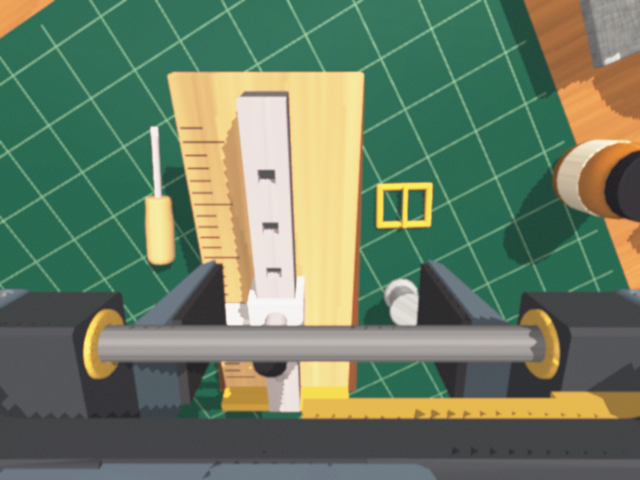

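The wrist picture shows the tube running almost straight up the image, with holes at about (266,175), (270,227) and (274,272). The sleeve is below them and the knob is at (270,365), partly hidden by the gripper bar. Next I'll fit the yaw and the knob position.

Run:
```python
from h import *
from scipy.optimize import least_squares
s=manip.observe();p=manip.get_image('wrist')
c=p['pixels'][230:400,190:350][:,:,::-1];cv2.imwrite('pics/c1.png',cv2.resize(c,None,fx=4,fy=4)[:600])
H=np.array([[266,175],[270,227],[274,272]])
# tube edges too: model holes + knob on the same slope plane
c15,s15=np.cos(np.pi/12),np.sin(np.pi/12)
def fr(psi):
    X=np.array([np.cos(psi),np.sin(psi),0]);return X*c15+[0,0,s15],-X*s15+[0,0,c15]
def f(v):
    u,n=fr(v[3]);return (proj(p,[v[:3]+.04*k*u for k in(2,1,0)],s)-H).ravel()
r=least_squares(f,[.57,.13,.1,2.63]);v=r.x
u,n=fr(v[3]);print('hole',v,np.degrees(v[3]),r.fun.round(1),'u',u,'n',n)
# knob expected if hole k is pin hole (sleeve top over tube top ~7mm?)
for k in(-1,):
    K=v[:3]+.04*k*u+n*.043;print(K,proj(p,K,s))
P=manip.get_image('scene');Q=manip.get_image('top')
k=tri([ray(P,(350.5,257)),ray(Q,(270.5,217.3)),ray(p,(270,362),s)]);print('knob',k,proj(P,k),proj(Q,k),proj(p,k,s))
T=Rt(s['tcp_rot']).T
print('delta tool',T@(k-s['tool_pos']),'tool yaw of x',np.degrees(np.arctan2(*Rt(s['tcp_rot'])[[1,0],0])),'u tool',T@u,'n tool',T@n)
```

```text
hole [0.5608634  0.14193217 0.09961656 2.6526754 ] 151.98710491323365 [-0.1  0.   0.2 -0.  -0.1  0. ] u [-0.8527598   0.45366664  0.25881905] n [ 0.2284963  -0.12155961  0.96592583]
[0.60479913 0.11855844 0.1307986 ] [[271.50039236 350.82524011]]
knob [0.60999784 0.11393113 0.13075183] [[350.61713584 256.56736256]] [[270.65398434 216.26984966]] [[269.6464527  358.89753775]]
delta tool [-0.08866354 -0.03858243  0.08311805] tool yaw of x 151.61574343972953 u tool [ 0.96594821 -0.00629382 -0.25865893] n tool [-0.2586543   0.00155342 -0.96596871]
```

View pics/c1.png

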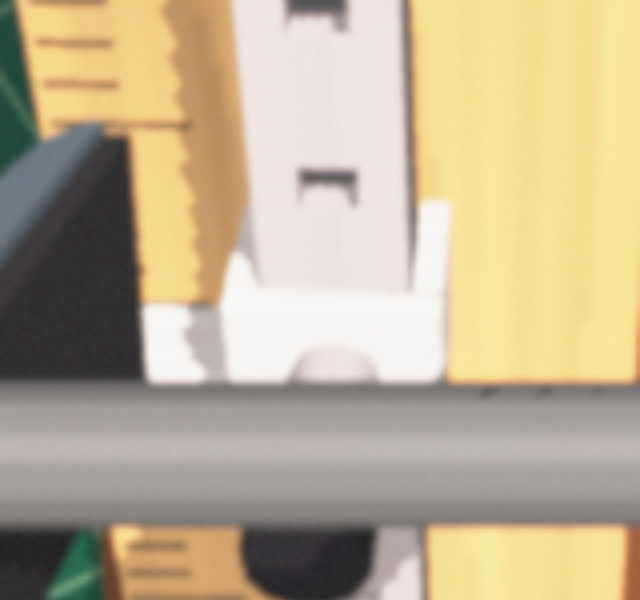

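Call:
servo_tool --commands '[{"tx":-0.044,"ty":-0.0185,"tz":0,"roll":0,"grip":1},{"tx":-0.043,"ty":-0.0185,"tz":0,"roll":0,"grip":1},{"tx":0,"ty":0,"tz":0.03,"roll":0,"grip":1},{"tx":0,"ty":0,"tz":0.03,"roll":0,"grip":0},{"tx":0,"ty":0,"tz":0.02,"roll":0,"grip":0}]'

```text
time_s: 2.85
tool_pos: [0.6085, 0.1158, 0.1321]
tcp_rot: [-0.001, 0.246, 0.969, -0.0]
force: [0.1, 0.0, 0.7]
gripper_width: 0.0777
grip_force: 0.0
```

Run:
```python
from h import *
s=manip.observe();p=manip.get_image('wrist');save(p,'w2.png')
print(s['time_s'],s['tool_pos'],s['force'],s['gripper_width'])
k=np.array([.609,.115,.130]);print(proj(p,k,s))
for d in manip.silhouettes(p,'knob')[:2]: print(d['score'],d['rect'])
```

```text
2.85 [0.60847974 0.11581437 0.13207935] [0.06353342 0.00251729 0.71836316] 0.07774343010706597
[[321.42206848 294.37507551]]
0.69 [291.3, 263.2, 54.1, 60.5]
```

View pics/w2.png

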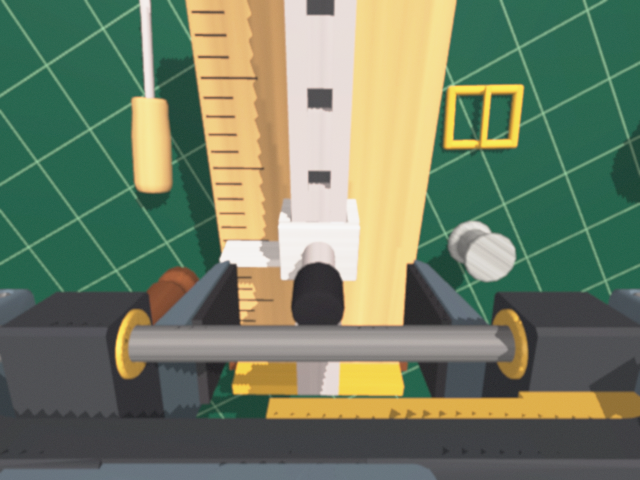

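The wrist picture shows the knob centred between the fingers at (318,293), with no bystander touching them: the slicker is at (170,290) and the spool at (480,250). I'll lower and grip.

Call:
servo_tool --commands '[{"tx":0,"ty":-0.001,"tz":0.02,"roll":0,"grip":0},{"tx":0,"ty":0,"tz":0,"roll":0,"grip":-1},{"tx":0,"ty":0,"tz":0,"roll":0,"grip":-1},{"tx":0,"ty":0,"tz":0,"roll":0,"grip":-1},{"tx":0,"ty":0,"tz":0,"roll":0,"grip":-1}]' --newtons 35

```text
time_s: 3.45
tool_pos: [0.6094, 0.1151, 0.1151]
tcp_rot: [0.001, 0.247, 0.969, 0.0]
force: [0.2, -1.0, 0.5]
gripper_width: 0.0299
grip_force: 0.0
```

Call:
servo_tool --commands '[{"tx":0,"ty":0,"tz":0,"roll":0,"grip":-1},{"tx":0,"ty":0,"tz":0,"roll":0,"grip":-1},{"tx":0,"ty":0,"tz":0,"roll":0,"grip":-1}]'

```text
time_s: 3.75
tool_pos: [0.6089, 0.1141, 0.1149]
tcp_rot: [0.0, 0.247, 0.969, -0.001]
force: [-4.2, -9.9, 9.1]
gripper_width: 0.0243
grip_force: 35.0
```

Call:
servo_tool --commands '[{"tx":-0.001,"ty":0,"tz":-0.004,"roll":0,"grip":-1},{"tx":-0.001,"ty":0,"tz":-0.004,"roll":0,"grip":-1},{"tx":-0.001,"ty":0,"tz":-0.004,"roll":0,"grip":-1},{"tx":0,"ty":0,"tz":0,"roll":0,"grip":-1}]'

```text
time_s: 4.15
tool_pos: [0.6108, 0.1129, 0.1259]
tcp_rot: [-0.001, 0.247, 0.969, -0.001]
force: [-2.8, -5.3, -6.4]
gripper_width: 0.024
grip_force: 35.0
```

Call:
servo_tool --commands '[{"tx":-0.0005,"ty":0,"tz":-0.0015,"roll":0,"grip":-1},{"tx":0,"ty":0,"tz":0,"roll":0,"grip":-1}]'

```text
time_s: 4.35
tool_pos: [0.6111, 0.1127, 0.1271]
tcp_rot: [-0.001, 0.247, 0.969, -0.001]
force: [-3.2, -5.4, -7.2]
gripper_width: 0.0236
grip_force: 35.0
```

Run:
```python
from h import *
s=manip.observe();p=manip.get_image('wrist');save(p,'w3.png')
print(s['time_s'],s['tool_pos'],s['force'],s['wrist_torque'])
```

```text
4.35 [0.61105634 0.11274595 0.12709178] [-3.17842093 -5.38027706 -7.22424197] [-0.84067936  0.52104222  0.00572353]
```

View pics/w3.png

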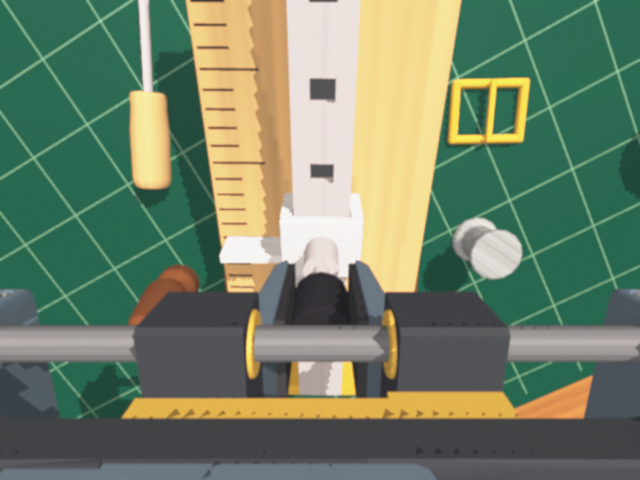

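The knob has risen clear of the sleeve, with the gap near (320,270), and the sleeve hasn't moved from its place below the next hole at (321,171). Now I'll slide it up.

Call:
servo_tool --commands '[{"tx":0.0095,"ty":0,"tz":-0.0026,"roll":0,"grip":-1},{"tx":0.0097,"ty":0,"tz":-0.0026,"roll":0,"grip":-1},{"tx":0.0097,"ty":-0.0003,"tz":-0.0026,"roll":0,"grip":-1},{"tx":0.0097,"ty":0,"tz":-0.0026,"roll":0,"grip":-1},{"tx":0,"ty":0,"tz":0,"roll":0,"grip":-1}]'

```text
time_s: 4.9
tool_pos: [0.5766, 0.1319, 0.1381]
tcp_rot: [-0.0, 0.247, 0.969, -0.0]
force: [-3.6, -5.8, -6.0]
gripper_width: 0.0241
grip_force: 35.0
```

Run:
```python
from h import *
s=manip.observe();p=manip.get_image('wrist');save(p,'w4.png')
u=np.array([-.8528,.4537,.2588]);n=np.array([.2285,-.1216,.9659])
d=s['tool_pos']-np.array([.61106,.11275,.12709]);d0=s['tool_pos']-np.array([.6089,.1141,.1149])
print(s['time_s'],s['tool_pos'],s['force'],'u',d@u,d0@u,'n',d@n,d0@n,'fu,fn',s['force']@u,s['force']@n)
```

```text
4.9 [0.57657382 0.13188461 0.13805325] [-3.56245254 -5.78676078 -6.01939553] u 0.04092847192673728 0.04162870092673725 n 0.0003825432457845432 0.012814584245784558 fu,fn -1.145213400228511 -5.9244844345447625
```

View pics/w4.png

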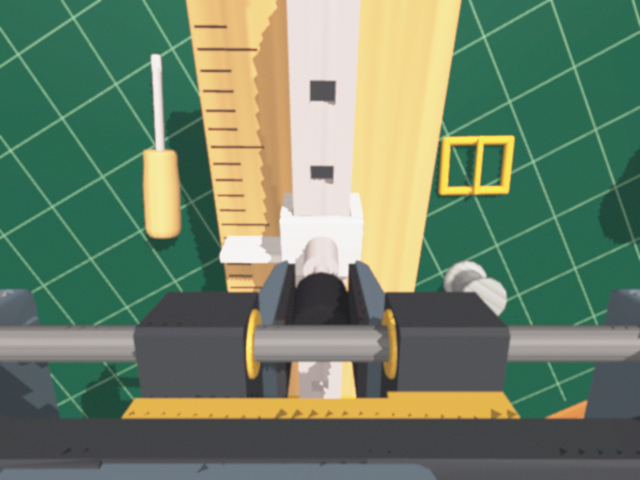

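The hole, now at (322,172), stands the same distance ahead of the sleeve as before, so the sleeve is one pitch up, perhaps 0.5–1 mm over. I'll lower the pin with a slight step back.

Call:
servo_tool --commands '[{"tx":0.0002,"ty":0,"tz":0.004,"roll":0,"grip":-1},{"tx":0.001,"ty":0,"tz":0.004,"roll":0,"grip":-1},{"tx":0.001,"ty":0,"tz":0.004,"roll":0,"grip":-1},{"tx":0,"ty":0,"tz":0,"roll":0,"grip":-1}]'

```text
time_s: 5.35
tool_pos: [0.5752, 0.1326, 0.1255]
tcp_rot: [-0.001, 0.247, 0.969, -0.0]
force: [-5.6, -2.0, -6.0]
gripper_width: 0.0242
grip_force: 35.0
```

```bash
cat > st.py <<'E'
from h import *
s=manip.observe()
u=np.array([-.8528,.4537,.2588]);n=np.array([.2285,-.1216,.9659])
d0=s['tool_pos']-np.array([.6089,.1141,.1149])
print(s['time_s'],s['tool_pos'],s['force'],'u',d0@u,'n',d0@n,'fu,fn',s['force']@u,s['force']@n,s['grip_force'])
E
python3 st.py
```

```text
5.35 [0.57519725 0.13259202 0.12548689] [-5.64834635 -1.95758135 -6.03388087] u 0.039871422258391305 n 0.00027617168968981825 fu,fn 2.367186740218955 -6.880730777588038 34.99886512756348
```

Call:
servo_tool --commands '[{"tx":0.0005,"ty":0,"tz":0.002,"roll":0,"grip":-1},{"tx":0,"ty":0,"tz":0,"roll":0,"grip":-1}]'

```text
time_s: 5.55
tool_pos: [0.5756, 0.1326, 0.1251]
tcp_rot: [-0.0, 0.247, 0.969, -0.0]
force: [-10.8, -6.6, 13.2]
gripper_width: 0.0246
grip_force: 35.0
```

```bash
python3 st.py
python3 - <<'E'
from h import *
p=manip.get_image('wrist');save(p,'w5.png')
a=cv2.imread('pics/w4.png')[150:350,220:420];b=cv2.imread('pics/w5.png')[150:350,220:420]
cv2.imwrite('pics/c5.png',cv2.resize(np.hstack([a,b]),None,fx=2,fy=2))
E
```

```text
5.55 [0.57562026 0.13259751 0.1250748 ] [-10.80378285  -6.55744999  13.17820887] u 0.03940652398521612 n -2.5875564601893025e-05 fu,fn 9.648871405752585 11.05755348573594 35.00254958868027
```

View pics/c5.png

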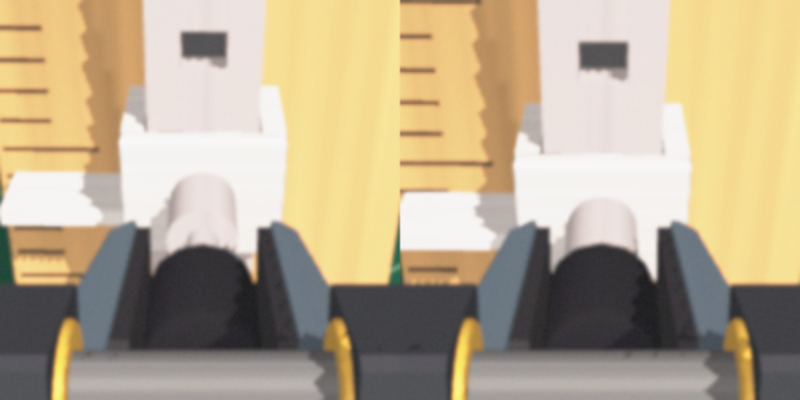

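The crop compares the pin out (left) with now (right). The knob has dropped to the sleeve and the thin shaft below it is gone. The height matches the home reading taken at the grip, and the pin now stops hard, with about 11 N pressing it in. I'll let it settle, then hand in.

Call:
servo_tool --commands '[{"tx":0,"ty":0,"tz":0,"roll":0,"grip":-1},{"tx":0,"ty":0,"tz":0,"roll":0,"grip":-1},{"tx":0,"ty":0,"tz":0,"roll":0,"grip":-1}]'

```text
time_s: 5.9
tool_pos: [0.5756, 0.1326, 0.1251]
tcp_rot: [-0.0, 0.247, 0.969, -0.0]
force: [-10.3, -6.7, 13.7]
gripper_width: 0.0243
grip_force: 35.0
```

```bash
python3 st.py; python3 -c "
from plant import manip; print(manip.hand_in())"
```

```text
5.9 [0.57561022 0.13261453 0.12511872] [-10.27278948  -6.68500943  13.69804289] u 0.03943416711918395 n 1.2177847012820012e-05 fu,fn 9.272699588680814 11.696504375929504 35.002520978450775
the job is handed in; nothing more can be done
None
```

I moved the sleeve one hole up (about 39.4 mm by the arm's reading) with the pin home and the gripper still holding the knob at 35 N, and handed the job in at 5.9 s; no verdict was returned.

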